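# Uncover the crucibles between two limit switches

## Robot

A 6-joint arm with a two-finger parallel gripper is mounted at the origin on a cart in front of the work surface, level with it; the furniture and walls round the work are solid. World frame = base frame: x ahead of the robot, y to its left, z up, the work surface at z = 0. Lengths are in m, angles in rad, forces in N, time in s.
With the tool pointing down it reaches from about 0.325 to 0.9 m from the base axis. Payload 6.1 kg.
Tool frame: the origin (TCP) lies on the centre line of the jaws, within the pads' length; the fingertips stand 14 mm ahead of it and the grasp point (between the pads) lies 5 mm behind it; z points along the fingers, y is the line along which they close (so a half turn about z gives the same grasp; the last joint's range is limited). The gripper opens to 85 mm and grips with 20 to 120 N. Pads are 22 mm wide; open, the fingers measure 114 mm over their backs; the gripper's body (76 mm by 85 mm) begins 54 mm behind the grasp point. The pads swing forward as they close: fully open they stand 13 mm farther back than shut.
Start: joints at [-1.446, 0.22, 1.526, -0, 1.395, -0.126], TCP at [0.155, -0.605, 0.245] pointing down, gripper open.
Joint ranges: [-2.98, 2.98], [-0.91, 2.08], [0.09, 2.57], [-1.24, 4.39], [0.2, 2.65], [-2.68, 2.68]. Speed limits (rad/s): [2.57, 2.57, 3.01, 3.14, 3.14, 3.14].

## Interface

Orientations are given as a unit quaternion [w, x, y, z].
In Python, from plant import bot gives the robot as it stands.
- The arm moves only by the shell command python3 -m handwheel 'ROWS' [OPENING] [FORCE]. ROWS is text: rows parted by semicolons, each of 6 numbers parted by spaces: the shift along the tool's x, y, z in mm, then the turn, a rotation vector about the tool's x, y, z in degrees. A call has 1 to 10 rows; each row shifts and turns the commanded pose from where the row before left it, along the tool's axes as they then stand; what a row does not reach is not made up. A row lasts 1/8 s, in which the tool goes at most 62.5 mm and 10.7 degrees, less where a joint would pass 70% of its speed; a pose out of reach is approached as far as the arm can. A call is refused whole if a number of a shift passes 62.5 or a number of a turn 10.7, either way. A call with a gripper value outside its range is refused whole. OPENING is the closure, from -1 (fully open) to 1 (shut), set as the call begins (- or left out, the last holds). The fingers move at their own pace and stop on an object; FORCE is the grip in N (left out, the last holds). Time passes only in rows, so rows that do not move let the fingers close. It gives the time, the measured TCP pose, the force, the opening and the grip force at its end, in the units of the state.
- bot.sense(): the state, without advancing time (a new reading comes with each control period).
- bot.read_camera(name): name is "scene" or "top"; returns a dict with "color" (420x560x3 uint8, red, green, blue), "fovy" (degrees; the focal length in pixels is half the picture's height over the tangent of half this angle, whatever the lens; pixels are square), "cx", "cy" (the principal point, pixels), "rvec" (rotation vector, rad) and "tvec" (3), from world to camera coordinates, as OpenCV has them. Camera axes: x right, y down, z forward; pixel columns grow to the right and rows downward; lengths in m; the calibration is good to about 2 mm. A picture is of the moment at which its call begins. There is no depth.
- bot.finish_job(): hands the job in; it is judged then, once.
The state is a dict: "time": time; "qpos": joint angles; "qd": joint speeds; "effort": joint torques, N m; "eef_pos": TCP position; "eef_rot": TCP orientation; "contact_force": force on the tool from outside, world axes, zero at the start; "ft_torque": the same for the moment, N m; "opening": opening from 0.0 (shut) to 1.0 (fully open); "gripper_force": force on a finger pad.
Only numpy, scipy, OpenCV 4.12 (cv2) and the standard library are available. Lean on these libraries where they do the work, as an engineer would, in place of code of your own. Each camera call takes 0.05 s, during which the arm holds its last target. There are 200 camera calls.

## Task

Ready the sample station for its run: first push the arm of the roller limit switch sideways until it trips, hold it there for a second and let it spring back, which puts the station on hold; then take every cover off its crucible and put it in the steel tray, side by side and not stacked, without lifting the crucible along or shifting it out of its place. When all covers are in the tray, trip the roller switch once more in the same way to end the hold, and only after that push the plain rod of the other limit switch sideways until it trips, hold it for a second and let it spring back, which starts the run. Leave the carton, microplate and pen alone.

Things in the scene. Friction and masses are not known exactly. Their poses are not given: they have to be found in the camera images.
- station: Fixed aluminium sample station, a block 90 x 340 x 20 mm (x, y, z). Origin at the centre of its underside, on the worktop; y runs along its length. Four square pockets 51 x 51 mm, 8 mm deep, in a row along y at y = -120, -40, 40 and 120 mm; each holds a crucible.
- crucible_0_centre (a point): Centre of crucible 0, in the station's pocket at y = -120 mm: loose, 250 to 350 g, 62 mm high: a square dark steel foot 48 x 48 x 16 mm and on it a round white ceramic cup, 38 mm in diameter. Site 31 mm above its underside, which stands 12 mm above the worktop; z points up. The foot is nearly as wide as the cover on it, so too low a grip takes both.
- crucible_1_centre (a point): Centre of crucible 1, in the station's pocket at y = -40 mm: loose, 250 to 350 g, 62 mm high: a square dark steel foot 48 x 48 x 16 mm and on it a round white ceramic cup, 38 mm in diameter. Site 31 mm above its underside, which stands 12 mm above the worktop; z points up. The foot is nearly as wide as the cover on it, so too low a grip takes both.
- crucible_2_centre (a point): Centre of crucible 2, in the station's pocket at y = 40 mm: loose, 250 to 350 g, 62 mm high: a square dark steel foot 48 x 48 x 16 mm and on it a round white ceramic cup, 38 mm in diameter. Site 31 mm above its underside, which stands 12 mm above the worktop; z points up. The foot is nearly as wide as the cover on it, so too low a grip takes both.
- crucible_3_centre (a point): Centre of crucible 3, in the station's pocket at y = 120 mm: loose, 250 to 350 g, 62 mm high: a square dark steel foot 48 x 48 x 16 mm and on it a round white ceramic cup, 38 mm in diameter. Site 31 mm above its underside, which stands 12 mm above the worktop; z points up. The foot is nearly as wide as the cover on it, so too low a grip takes both.
- cover_0_centre (a point): Centre of cover 0, over crucible 0 at the start (absent in some starts): a grey plastic cap, mouth down, closed top, 51 mm in diameter, 55 mm high, 90 g. Site half-way up on its axis; z points from mouth to top. Its rim rests on the crucible's foot; its top is 83 mm above the worktop. Sprung pads inside cling to the cup (drag 1 to 2 N, less than the crucible's weight); 50 mm up it is clear.
- cover_1_centre (a point): Centre of cover 1, over crucible 1 at the start (absent in some starts): a grey plastic cap, mouth down, closed top, 51 mm in diameter, 55 mm high, 90 g. Site half-way up on its axis; z points from mouth to top. Its rim rests on the crucible's foot; its top is 83 mm above the worktop. Sprung pads inside cling to the cup (drag 1 to 2 N, less than the crucible's weight); 50 mm up it is clear.
- cover_2_centre (a point): Centre of cover 2, over crucible 2 at the start (absent in some starts): a grey plastic cap, mouth down, closed top, 51 mm in diameter, 55 mm high, 90 g. Site half-way up on its axis; z points from mouth to top. Its rim rests on the crucible's foot; its top is 83 mm above the worktop. Sprung pads inside cling to the cup (drag 1 to 2 N, less than the crucible's weight); 50 mm up it is clear.
- cover_3_centre (a point): Centre of cover 3, over crucible 3 at the start (absent in some starts): a grey plastic cap, mouth down, closed top, 51 mm in diameter, 55 mm high, 90 g. Site half-way up on its axis; z points from mouth to top. Its rim rests on the crucible's foot; its top is 83 mm above the worktop. Sprung pads inside cling to the cup (drag 1 to 2 N, less than the crucible's weight); 50 mm up it is clear.
- tray: Loose open steel tray, 150 x 290 x 30 mm outside (x, y, z), walls and floor 3 mm, about 0.5 kg, in front of the station. Origin at the centre of its underside; y is its long direction. There is room for four covers standing in a row along y.
- switch_roller: Fixed limit switch with the roller arm, left or right of the tray: a grey box 36 x 42 mm, its top 78 mm above the worktop, on a base plate 85 x 75 mm. Origin at the centre of the underside. The arm is on its -x face (toward the robot) and swings along the switch's y about a shaft 62 mm above the worktop, 20 mm to -x of the origin.
- roller_arm (a joint): Angle of the roller arm, rad: a flat steel bar 10 mm wide with a black roller, 18 mm in diameter, at its upper end. 0 = upright at rest; a spring returns it there. It swings to either side, positive toward the switch's -y; the switch trips beyond 0.5 rad either way; stops at 0.85 rad. At 60 mm from the shaft it takes about 2.5 N to trip it and 4.3 N to reach the stop.
- roller_centre (a point): Centre of the roller, 60 mm from the shaft along the roller arm: at rest 122 mm above the worktop. It moves with the arm.
- switch_rod: Fixed limit switch with the rod arm, left or right of the tray: a grey box 36 x 42 mm, its top 78 mm above the worktop, on a base plate 85 x 75 mm. Origin at the centre of the underside. The arm is on its -x face (toward the robot) and swings along the switch's y about a shaft 62 mm above the worktop, 20 mm to -x of the origin.
- rod_arm (a joint): Angle of the rod arm, rad: a plain steel rod 6 mm in diameter, its top 150 mm above the worktop, without a roller. 0 = upright at rest; a spring returns it there. It swings to either side, positive toward the switch's -y; the switch trips beyond 0.5 rad either way; stops at 0.85 rad. At 60 mm from the shaft it takes about 2.5 N to trip it and 4.3 N to reach the stop.
- rod_mid (a point): Point on the rod, 60 mm from the shaft along the rod arm: at rest 122 mm above the worktop. It moves with the arm.
- carton_centre (a point): Bystander: small white reagent carton 32 x 46 x 62 mm standing behind the station; its centre.
- microplate_centre (a point): Bystander: white microplate 85 x 128 x 15 mm; its centre.
- pen_centre (a point): Bystander: pen with a red cap, 138 mm long, about 10 mm thick; its centre.
Mind the look-alikes: they are no part of the job. What is shaped like the switch_roller but blue or pink is not meant.

How it is judged:
On the way, in this order (a step that is already met when the one before it is completed fails the run):
1. the roller switch is tripped: its arm pushed more than 0.5 rad to either side ((value of joint roller_arm above 0.5 rad or value of joint roller_arm below -0.5 rad)), for 0.3 s.
2. the roller arm has sprung back (value of joint roller_arm between -0.15 and 0.15 rad), for 0.2 s.
3. every cover lies or stands released in the tray (x of cover_0_centre in the frame of tray between -0.072 and 0.072 m and y of cover_0_centre in the frame of tray between -0.142 and 0.142 m and z of cover_0_centre in the frame of tray between 0 and 0.06 m and x of cover_1_centre in the frame of tray between -0.072 and 0.072 m and y of cover_1_centre in the frame of tray between -0.142 and 0.142 m and z of cover_1_centre in the frame of tray between 0 and 0.06 m and x of cover_2_centre in the frame of tray between -0.072 and 0.072 m and y of cover_2_centre in the frame of tray between -0.142 and 0.142 m and z of cover_2_centre in the frame of tray between 0 and 0.06 m and x of cover_3_centre in the frame of tray between -0.072 and 0.072 m and y of cover_3_centre in the frame of tray between -0.142 and 0.142 m and z of cover_3_centre in the frame of tray between 0 and 0.06 m and linear speed of each of cover_0, cover_1, cover_2, cover_3 below 0.05 m/s and contact force between the fingers and cover_0 below 0.05 N and contact force between the fingers and cover_1 below 0.05 N and contact force between the fingers and cover_2 below 0.05 N and contact force between the fingers and cover_3 below 0.05 N), for 0.3 s.
4. the roller switch is tripped again, to either side ((value of joint roller_arm above 0.5 rad or value of joint roller_arm below -0.5 rad)), for 0.3 s.
5. the roller arm has sprung back again (all of step 2), for 0.2 s.
6. the rod switch is tripped: its rod pushed more than 0.5 rad to either side ((value of joint rod_arm above 0.5 rad or value of joint rod_arm below -0.5 rad)), for 0.3 s.
At the end, for the whole second after the job is handed in: Every cover present is inside the tray on its floor, none stacked on another (centre within the tray's walls and less than 60 mm above its underside); every crucible is upright (within 0.15 rad) within 15 mm of where it stood; both switch arms are back within 0.15 rad of upright (all of step 5 and x of cover_0_centre in the frame of tray between -0.072 and 0.072 m and y of cover_0_centre in the frame of tray between -0.142 and 0.142 m and z of cover_0_centre in the frame of tray between 0 and 0.06 m and x of cover_1_centre in the frame of tray between -0.072 and 0.072 m and y of cover_1_centre in the frame of tray between -0.142 and 0.142 m and z of cover_1_centre in the frame of tray between 0 and 0.06 m and x of cover_2_centre in the frame of tray between -0.072 and 0.072 m and y of cover_2_centre in the frame of tray between -0.142 and 0.142 m and z of cover_2_centre in the frame of tray between 0 and 0.06 m and x of cover_3_centre in the frame of tray between -0.072 and 0.072 m and y of cover_3_centre in the frame of tray between -0.142 and 0.142 m and z of cover_3_centre in the frame of tray between 0 and 0.06 m and distance of each of crucible_0_centre, crucible_1_centre, crucible_2_centre, crucible_3_centre from where it was at the start of the episode below 0.015 m and angle between each of crucible_0_centre, crucible_1_centre, crucible_2_centre, crucible_3_centre's own z axis and vertical below 0.15 rad and value of joint rod_arm between -0.15 and 0.15 rad); the robot touches nothing.
It fails at once if a crucible is lifted or shifted by more than 20 mm, or tipped by more than 0.4 rad (distance of any of crucible_0_centre, crucible_1_centre, crucible_2_centre, crucible_3_centre from where it was at the start of the episode above 0.02 m or angle between any of crucible_0_centre, crucible_1_centre, crucible_2_centre, crucible_3_centre's own z axis and vertical above 0.4 rad).
It fails at once if the rod switch is tripped while a cover is outside the tray ((value of joint rod_arm above 0.5 rad or value of joint rod_arm below -0.5 rad) and (x of any of cover_0_centre, cover_1_centre, cover_2_centre, cover_3_centre in the frame of tray above 0.085 m or x of any of cover_0_centre, cover_1_centre, cover_2_centre, cover_3_centre in the frame of tray below -0.085 m or y of any of cover_0_centre, cover_1_centre, cover_2_centre, cover_3_centre in the frame of tray above 0.155 m or y of any of cover_0_centre, cover_1_centre, cover_2_centre, cover_3_centre in the frame of tray below -0.155 m)).
It fails at once if the carton, microplate or pen is shifted by more than 30 mm (distance of any of carton_centre, microplate_centre, pen_centre from where it was at the start of the episode above 0.03 m).
Of cover_0, cover_1, cover_2, cover_3 only 2 to 4 are there at a start; the rules pass over those that are not, and their reading is None.
At some moment in a run one of tray may be knocked a few centimetres aside while the robot is not near it.
Once in a run the grip may slacken for a moment while it holds something.
It also fails if it takes over 210 s, if anything falls off the work surface, if the arm or the gripper's body presses on something with over 40 N, if the wrist force passes 120 N, or if a joint passes its speed limit or range.

## Working session

There is one attempt and no reset: what is moved stays moved. The work goes in short steps, Python scripts to look and compute and a shell command to move; the robot and the scene stay as the last step left them, time stands still between calls to the robot, and variables do not carry over. Pictures are saved under pics/ and viewed, at most 14 in all, crops included, and the job is handed in when it is done.

```bash
mkdir -p pics; cat > h.py <<'E'
import numpy as np,cv2
from plant import bot
from scipy.spatial.transform import Rotation as R
def cam(n):
    c=bot.read_camera(n); im=c["color"]; f=im.shape[0]/2/np.tan(np.radians(c["fovy"])/2)
    K=np.array([[f,0,c["cx"]],[0,f,c["cy"]],[0,0,1]]); Rm=cv2.Rodrigues(np.array(c["rvec"],float))[0]; t=np.array(c["tvec"],float).ravel()
    return im,K,Rm,t
def ray(C,u,v,z):
    _,K,Rm,t=C; d=Rm.T@np.linalg.solve(K,[u,v,1]); o=-Rm.T@t
    return (o+d*(z-o[2])/d[2]).round(4)
def proj(C,p):
    _,K,Rm,t=C; q=K@(Rm@np.array(p,float)+t); return (q[:2]/q[2]).round(1)
def save(im,name,box=None,s=1):
    if box: im=im[box[1]:box[3],box[0]:box[2]]
    cv2.imwrite('pics/'+name,cv2.cvtColor(cv2.resize(im,None,fx=s,fy=s,interpolation=cv2.INTER_CUBIC),cv2.COLOR_RGB2BGR))
def tool(p):
    s=bot.sense(); q=s["eef_rot"]; r=R.from_quat([q[1],q[2],q[3],q[0]])
    return (r.inv().apply(np.array(p)-s["eef_pos"])*1000).round(1)
E
python3 - <<'E'
from h import *
for n in("top","scene"):
    C=cam(n); save(C[0],n+'0.png',s=1.4); print(n,C[1][0,0],-C[2].T@C[3],C[2].round(2).tolist())
s=bot.sense(); print({k:np.round(s[k],3) for k in s}); q=s["eef_rot"];print(R.from_quat([q[1],q[2],q[3],q[0]]).as_matrix().round(2))
E
```

```text
top 525.22667975839 [ 0.36122002 -0.17014861  1.90622744] [[-0.01, -1.0, -0.01], [-0.99, 0.01, -0.12], [0.12, 0.01, -0.99]]
scene 463.921996114712 [-0.01895872  1.03405617  0.78182116] [[-0.89, -0.45, 0.01], [-0.21, 0.4, -0.89], [0.39, -0.8, -0.45]]
{'time': np.float64(0.1), 'qpos': array([-1.446,  0.221,  1.527, -0.   ,  1.395, -0.126]), 'qd': array([ 0.002, -0.001, -0.004, -0.001, -0.002, -0.001]), 'effort': array([ 0.0000e+00, -4.9824e+01, -3.9055e+01, -0.0000e+00,  6.0000e-03,
       -0.0000e+00]), 'eef_pos': array([ 0.155, -0.605,  0.244]), 'eef_rot': array([-0.001,  0.992,  0.125, -0.   ]), 'contact_force': array([0.021, 0.543, 0.192]), 'ft_torque': array([ 0.037,  0.014, -0.024]), 'gripper_force': np.float64(0.0), 'opening': np.float64(0.999)}
[[ 0.97  0.25 -0.  ]
 [ 0.25 -0.97  0.  ]
 [ 0.   -0.   -1.  ]]
```

View pics/top0.png

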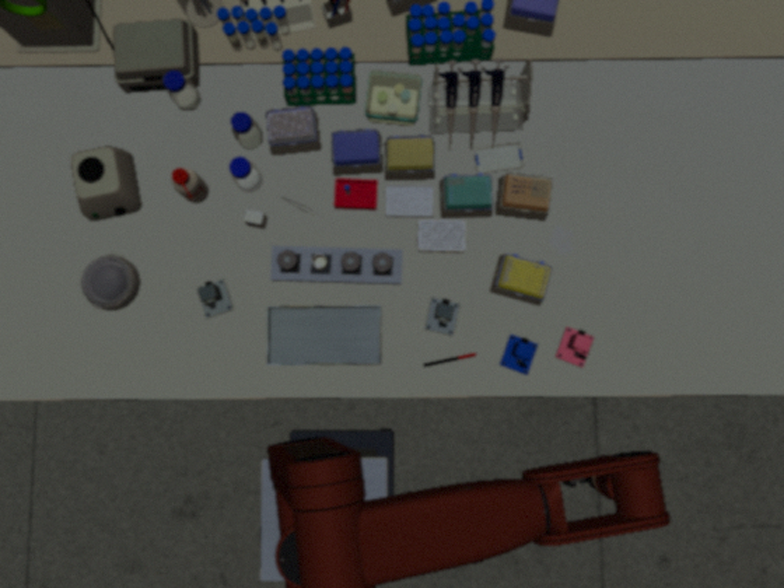

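View pics/scene0.png

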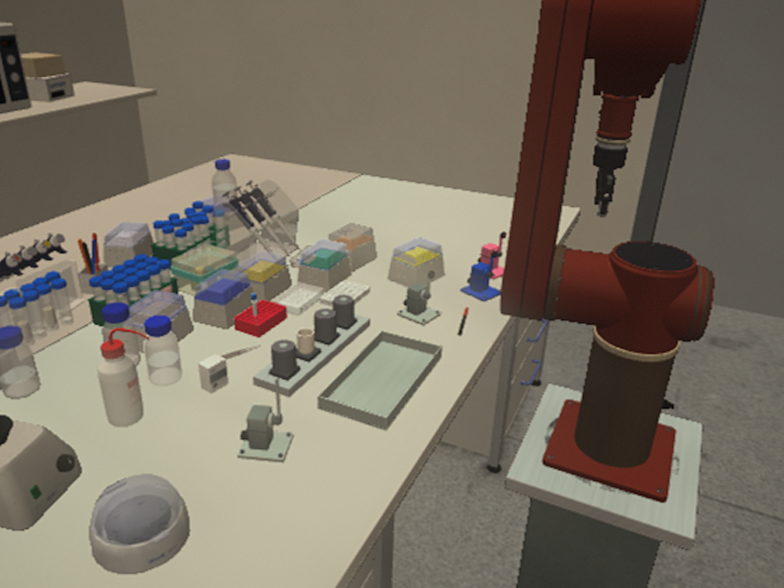

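Candidates for the switches (scene picture, 1.4x): a grey one left (265,430) with a thin rod, a grey one right (420,295), and blue (482,280) and pink (492,258) ones, which are look-alikes by their colour. The top view shows three covers (289, 351 and 382, about 262) and a bare cup at 320. The tray is at (325,335) and the pen at (450,360). I'll enlarge to confirm.

```bash
python3 - <<'E'
from h import *
T=cam("top"); S=cam("scene")
a=S[0][170:235,270:370]; b=S[0][265:335,150:250][:65]
up=lambda im,s:cv2.resize(im,None,fx=s,fy=s,interpolation=cv2.INTER_CUBIC)
t=up(T[0][165:275,130:350],3.6)
row=np.hstack([up(a,3.96),up(b,3.96)])[:,:t.shape[1]]
row=cv2.copyMakeBorder(row,0,0,0,t.shape[1]-row.shape[1],cv2.BORDER_CONSTANT)
o=np.vstack([row[:200],t]); print(o.shape,row.shape)
save(np.vstack([up(row,1)[:204],t]),'z1.png')
E
```

```text
(596, 792, 3) (257, 792, 3)
```

View pics/z1.png

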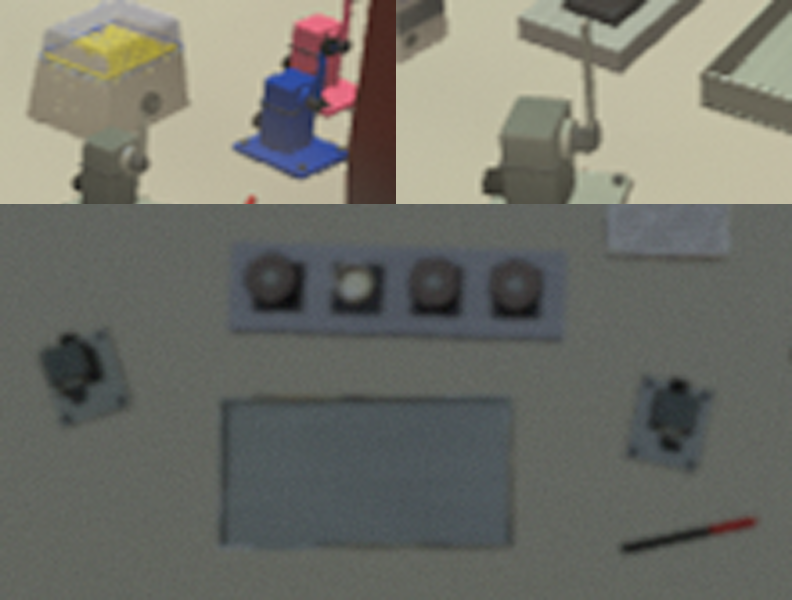

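The crop confirms it. The right grey switch carries a roller on its arm (seen at about (151,103) in the crop), so it is the roller switch. The left grey one has a plain thin rod, so it is the rod switch. Three covers are present and the second cup from the left is bare.

```bash
cat > m.py <<'E'
from h import *
C=cam("top")
P=lambda x,y,z:ray(C,130+x/3.6-.36,165+(y-204)/3.6-.36,z)
def quad(n,pts,z):
    q=np.array([P(*p,z) for p in pts]); c=q.mean(0); e=(q[1]-q[0]+q[2]-q[3])/2; g=(q[3]-q[0]+q[2]-q[1])/2
    print(n,c.round(4),'right-edge',np.linalg.norm(e).round(3),'yaw of -right',np.degrees(np.arctan2(-e[1],-e[0])).round(1),'down',np.linalg.norm(g).round(3),np.degrees(np.arctan2(-g[1],-g[0])).round(1)); return c
quad('roller',[(645,376),(712,390),(693,470),(627,458)],.006)
quad('rod',[(42,352),(105,330),(130,403),(66,426)],.006)
quad('tray',[(220,398),(512,399),(513,548),(220,546)],.03)
quad('station',[(231,242),(565,252),(562,340),(230,332)],.02)
for x,y in[(272,279),(435,281),(515,285)]: print('cover',P(x,y,.083))
print('cup',P(356,285,.074)); print('pen',P(623,548,.005),P(755,520,.005))
E
python3 m.py
```

```text
roller [ 0.5067 -0.3056  0.006 ] right-edge 0.068 yaw of -right 78.4 down 0.084 -13.8
rod [0.5576 0.284  0.006 ] right-edge 0.068 yaw of -right 109.3 down 0.08 19.4
tray [ 0.4585 -0.0026  0.03  ] right-edge 0.29 yaw of -right 89.3 down 0.147 0.4
station [ 0.6412 -0.0322  0.02  ] right-edge 0.337 yaw of -right 87.9 down 0.091 -1.2
cover [0.6451 0.0852 0.083 ]
cover [ 0.6417 -0.0741  0.083 ]
cover [ 0.6371 -0.1521  0.083 ]
cup [0.6398 0.0039 0.074 ]
pen [ 0.3825 -0.2574  0.005 ] [ 0.4093 -0.3896  0.005 ]
```

```bash
python3 -m handwheel '0 0 0 0 0 9;0 0 0 0 0 9;0 0 0 0 0 9;31 -40 0 0 0 0;31 -40 0 0 0 0;31 -40 0 0 0 0;31 -40 0 0 0 0' 1 40; python3 -m handwheel '31 -40 0 0 0 0;31 -40 0 0 0 0;31 -40 0 0 0 0;31 -40 0 0 0 0;0 0 0 0 0 0;0 0 0 0 0 0'
python3 - <<'E'
from h import *
print(tool([.467,-.348,.245]))
T=cam("top");S=cam("scene")
for p in([.478,-.299,.122],[.478,-.299,.062],[.530,.274,.15],[.530,.274,.062]): print(p,proj(T,p),proj(S,p))
up=lambda im,s:cv2.resize(im,None,fx=s,fy=s,interpolation=cv2.INTER_CUBIC)
u,v=proj(S,[.478,-.299,.1]).astype(int); a,b=proj(T,[.478,-.299,.1]).astype(int);print(u,v,a,b)
save(np.hstack([up(S[0][v-40:v+40,u-32:u+33],6),up(T[0][b-40:b+40,a-32:a+33],6)]),'r1.png')
E
```

```text
time: 1.12
eef_pos: [0.3121, -0.4753, 0.2453]
eef_rot: [0.0, 0.994, -0.11, 0.0]
contact_force: [0.5, -0.3, -0.2]
opening: -0.002
gripper_force: 0.0
time: 1.88
eef_pos: [0.4669, -0.3474, 0.2451]
eef_rot: [0.0, 0.994, -0.11, -0.0]
contact_force: [0.5, -0.5, 0.4]
opening: 0.004
gripper_force: 0.0
[0.2 0.5 0.1]
[0.478, -0.299, 0.122] [316.1 231.4] [307.  195.5]
[0.478, -0.299, 0.062] [314.9 232.5] [306.1 211.4]
[0.53, 0.274, 0.15] [146.1 216.7] [198.  270.3]
[0.53, 0.274, 0.062] [152.4 219. ] [199.9 299.9]
306 201 315 231
```

View pics/r1.png

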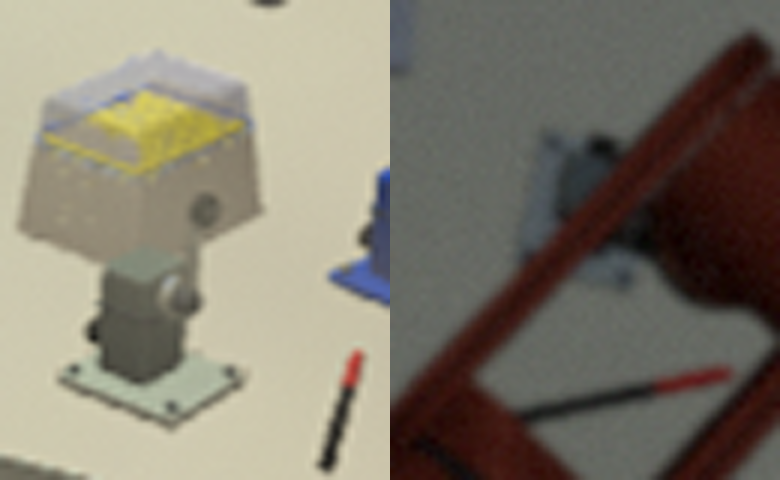

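The roller shows at scene pixel (308.5,196) and my prediction was (307,195.5), so the estimate is good to a few mm. Next I lower the closed fingers and push.

```bash
python3 -m handwheel '0 0 44 0 0 0;0 0 44 0 0 0;0 0 43 0 0 0;0 0 0 0 0 0;0 -16 0 0 0 0;0 -12 0 0 0 0;0 -12 0 0 0 0;0 -12 0 0 0 0;0 -10 0 0 0 0;0 0 0 0 0 0'; python3 - <<'E'
from h import *
print(tool([.481,-.285,.114]))
S=cam("scene"); save(S[0],'r2.png',(270,150,345,225),6)
E
```

```text
time: 3.22
eef_pos: [0.4807, -0.2864, 0.1144]
eef_rot: [0.0, 0.994, -0.109, -0.0]
contact_force: [-1.1, -3.1, 0.6]
opening: 0.0
gripper_force: 1.5
[-0.  -1.4  0.4]
```

View pics/r2.png

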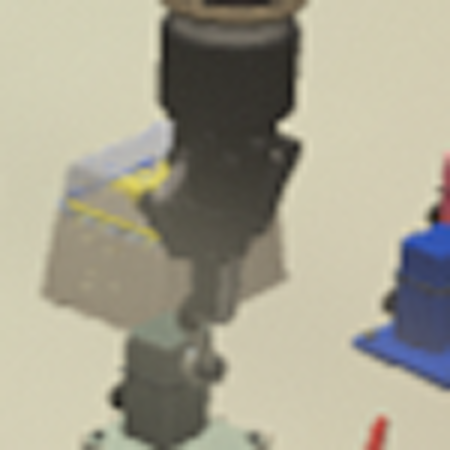

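The arm is bent toward +y (roller at about (190,315) in the crop). Force is about 3 N, so I push 4 mm more for margin and hold.

```bash
python3 -m handwheel '0 -4 0 0 0 0;0 0 0 0 0 0;0 0 0 0 0 0;0 0 0 0 0 0;0 0 0 0 0 0;0 0 0 0 0 0;0 0 0 0 0 0;0 0 0 0 0 0;0 0 0 0 0 0;0 0 0 0 0 0'
python3 - <<'E'
from h import *
T=cam("top");S=cam("scene")
x=np.array([.974,-.225,0]);y=np.array([.225,.974,0])
for th in(0,.5,.65,.8): print(th,proj(S,np.array([.478,-.299,.062])+60e-3*(np.sin(th)*y+np.cos(th)*np.array([0,0,1]))))
E
```

```text
time: 4.53
eef_pos: [0.4814, -0.2832, 0.1142]
eef_rot: [0.0, 0.994, -0.11, -0.0]
contact_force: [-1.3, -5.9, -1.0]
opening: -0.0
gripper_force: 2.1
0 [307.  195.5]
0.5 [301.9 200.3]
0.65 [300.5 202.4]
0.8 [299.3 204.7]
```

```bash
python3 -m handwheel '0 20 0 0 0 0;0 20 0 0 0 0;0 20 0 0 0 0;0 0 -60 0 0 0;0 0 -50 0 0 0;0 0 0 0 0 0;0 0 0 0 0 0'; python3 - <<'E'
from h import *
S=cam("scene"); save(S[0],'r3.png',(270,150,345,225),5); print(bot.sense()["qpos"])
E
```

```text
time: 5.5
eef_pos: [0.4679, -0.342, 0.2238]
eef_rot: [-0.0, 0.994, -0.11, -0.0]
contact_force: [0.4, 0.5, 0.0]
opening: -0.003
gripper_force: 0.0
[-7.67036747e-01  1.29987252e-01  1.67228190e+00  1.97252355e-04
  1.34203791e+00  1.02470117e+00]
```

View pics/r3.png

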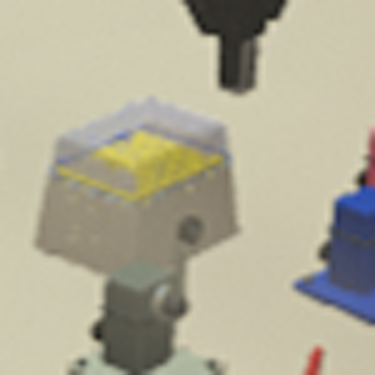

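```bash
python3 -m handwheel '0 0 0 0 0 -10.3;0 0 0 0 0 -10.3;0 0 0 0 0 -10.3;0 0 0 0 0 -10.3;0 0 0 0 0 -10.3;0 0 0 0 0 -10.3;0 0 0 0 0 -10.3;0 0 0 0 0 -10.3;0 0 0 0 0 -10.3;0 0 0 0 0 -10.3' -1 40
python3 - <<'E'
from h import *
s=bot.sense();q=s["eef_rot"];print(R.from_quat([q[1],q[2],q[3],q[0]]).as_matrix().round(3),s["qpos"],s["eef_pos"])
print(tool([.638,-.152,.15]))
E
```

```text
time: 6.8
eef_pos: [0.4674, -0.3408, 0.2217]
eef_rot: [-0.002, 0.703, 0.711, 0.0]
contact_force: [0.1, 0.2, 0.1]
opening: 1.001
gripper_force: 0.0
[[-0.012  1.    -0.003]
 [ 1.     0.012  0.003]
 [ 0.003 -0.003 -1.   ]] [-7.66439315e-01  1.30949701e-01  1.67304271e+00  1.06302118e-04
  1.34197641e+00 -7.78821491e-01] [ 0.46739863 -0.34084933  0.22173036]
[186.5 173.1  71.8]
```

The roller is back upright (308,195.6). Now cover 0.

```bash
python3 -m handwheel '46 43 0 0 0 0;47 43 0 0 0 0;47 43 0 0 0 0;46 43 0 0 0 0;0 0 50 0 0 0;0 0 22 0 0 0;0 0 0 0 0 0'
python3 - <<'E'
from h import *
print(tool([.638,-.152,.063]))
S=cam("scene"); save(S[0],'c0.png',(170,150,280,290),4)
for p in([.638,-.152,.083],[.640,-.073,.083],[.6445,.0865,.083]): print(4*(proj(S,p)-[170,150]))
E
```

```text
time: 7.68
eef_pos: [0.6342, -0.1567, 0.1482]
eef_rot: [-0.004, 0.705, 0.709, -0.002]
contact_force: [0.3, -0.5, 0.9]
opening: 0.999
gripper_force: 0.0
[ 4.4  4.4 85.2]
[297.2 253.6]
[246.8 293.6]
[130. 386.]
```

View pics/c0.png

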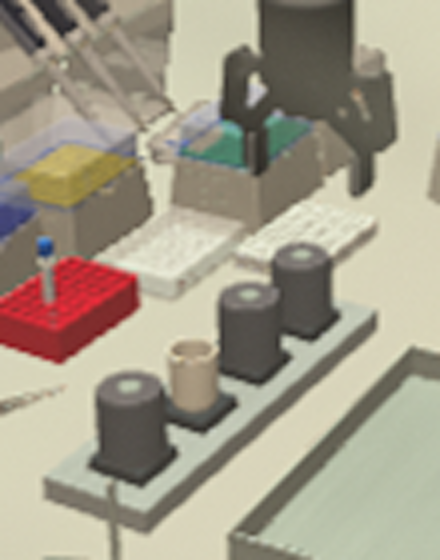

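The picture shows the covers' tops at crop pixels (303,250), (250,290) and (130,384), within about 1.5 px of prediction. I descend and grip.

```bash
python3 -m handwheel '4 3 40 0 0 0;0 0 30 0 0 0;0 0 15 0 0 0;0 0 0 0 0 0'; python3 -m handwheel '0 0 0 0 0 0;0 0 0 0 0 0;0 0 0 0 0 0;0 0 0 0 0 0;0 0 0 0 0 0;0 0 0 0 0 0' 1 50; python3 -m handwheel '0 0 -12 0 0 0;0 0 -12 0 0 0;0 0 -12 0 0 0;0 0 -12 0 0 0;0 0 -12 0 0 0;0 0 -12 0 0 0;0 0 -12 0 0 0;0 0 0 0 0 0'; python3 - <<'E'
from h import *
S=cam("scene"); save(S[0],'c0b.png',(170,150,280,290),4); T=cam("top"); save(T[0],'t0b.png',(180,150,300,280),4)
s=bot.sense();q=s["eef_rot"];print(R.from_quat([q[1],q[2],q[3],q[0]]).as_matrix().round(3))
E
```

```text
time: 8.22
eef_pos: [0.6398, -0.1535, 0.0676]
eef_rot: [-0.0, 0.705, 0.709, -0.0]
contact_force: [0.4, -0.1, 0.1]
opening: 0.999
gripper_force: 0.0
time: 8.98
eef_pos: [0.6409, -0.1534, 0.0696]
eef_rot: [0.001, 0.705, 0.709, 0.0]
contact_force: [-2.8, 0.8, 5.6]
opening: 0.568
gripper_force: 51.6
time: 9.98
eef_pos: [0.6408, -0.1532, 0.1529]
eef_rot: [0.001, 0.705, 0.709, 0.001]
contact_force: [0.3, 0.1, -1.4]
opening: 0.568
gripper_force: 52.0
[[-0.006  1.    -0.   ]
 [ 1.     0.006  0.   ]
 [ 0.    -0.    -1.   ]]
```

View pics/c0b.png

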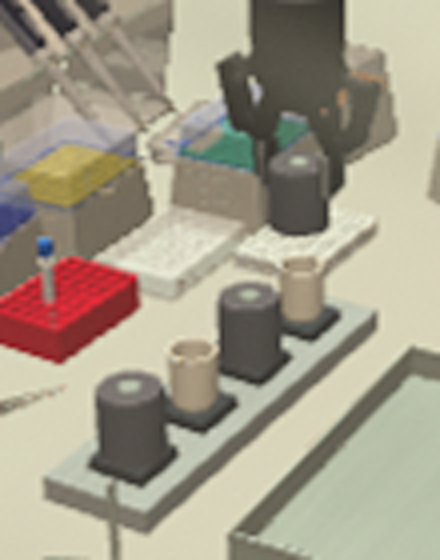

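Cover 0 came off cleanly and crucible 0 stays in place. I check that the tray has not moved by differencing against the first picture.

```bash
cat > d.py <<'E'
from h import *
S=cam("scene"); a=cv2.cvtColor(cv2.resize(cv2.imread('pics/scene0.png'),(560,420)),cv2.COLOR_BGR2GRAY).astype(np.float32); b=cv2.cvtColor(S[0],cv2.COLOR_RGB2GRAY).astype(np.float32)
# near corner (left), near edge corner, far-right corner patches
for n,(u,v) in dict(left=(229,287),low=(275,303),right=(315,246)).items():
    t=a[v-9:v+10,u-9:u+10]; w=b[v-30:v+31,u-30:u+31]; r=cv2.matchTemplate(w,t,cv2.TM_CCOEFF_NORMED); _,m,_,l=cv2.minMaxLoc(r); print(n,round(m,2),l[0]-21,l[1]-21)
E
python3 d.py; python3 - <<'E'
from h import *
print(tool([.4585,-.093,.153]))
E
```

```text
left 1.0 0 0
low 1.0 0 0
right 1.0 0 0
[  60.9 -180.6   -2.1]
```

```bash
python3 -m handwheel '15 -45 0 0 0 0;15 -45 0 0 0 0;15 -45 0 0 0 0;15 -46 0 0 0 0;0 0 0 0 0 0;0 0 30 0 0 0;0 0 30 0 0 0;0 0 25 0 0 0;0 0 0 0 0 0'; python3 d.py
```

```text
time: 11.25
eef_pos: [0.4574, -0.0937, 0.0643]
eef_rot: [-0.002, 0.705, 0.709, -0.001]
contact_force: [0.5, 0.6, -0.9]
opening: 0.569
gripper_force: 52.1
left 1.0 0 0
low 1.0 0 0
right 1.0 0 0
```

```bash
python3 -m handwheel '0 0 8 0 0 0;0 0 6 0 0 0;0 0 4 0 0 0;0 0 0 0 0 0;0 0 0 0 0 0'; python3 -m handwheel '0 0 0 0 0 0;0 0 0 0 0 0;0 0 0 0 0 0;0 0 0 0 0 0;0 0 -40 0 0 0;0 0 -50 0 0 0;0 0 -20 0 0 0;0 0 0 0 0 0' -1; python3 d.py;python3 - <<'E'
from h import *
print(tool([.6425,-.0735,.15]))
S=cam("scene"); save(S[0],'p0.png',(170,150,330,310),3)
E
```

```text
time: 11.92
eef_pos: [0.4587, -0.0941, 0.0485]
eef_rot: [0.0, 0.705, 0.709, 0.0]
contact_force: [-0.6, -0.2, -0.9]
opening: 0.567
gripper_force: 52.1
time: 12.92
eef_pos: [0.4599, -0.0946, 0.1602]
eef_rot: [0.002, 0.705, 0.709, 0.001]
contact_force: [-0.8, 0.0, -0.4]
opening: 0.999
gripper_force: 0.0
left 1.0 0 0
low 1.0 0 0
right 1.0 0 0
[ 19.5 183.8   8.7]
```

View pics/p0.png

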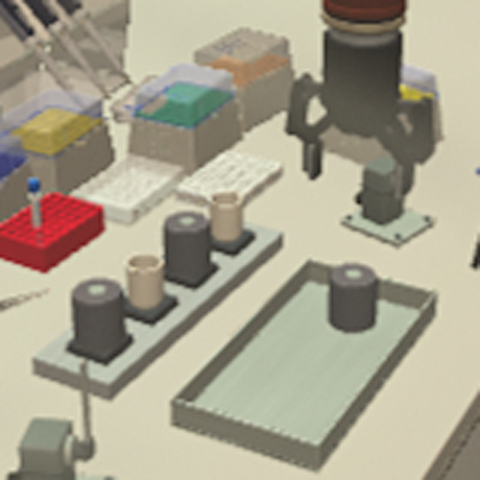

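Cover 0 stands in the tray at crop (352,290), and the tray has not moved. Now cover 1.

```bash
python3 -m handwheel '5 46 0 0 0 0;5 46 0 0 0 0;5 46 0 0 0 0;5 46 0 0 0 0;0 0 0 0 0 0;0 0 45 0 0 0;0 0 30 0 0 0;0 0 18 0 0 0;0 0 0 0 0 0'; python3 -m handwheel '0 0 0 0 0 0;0 0 0 0 0 0;0 0 0 0 0 0;0 0 0 0 0 0;0 0 0 0 0 0;0 0 0 0 0 0' 1 50; python3 -m handwheel '0 0 -12 0 0 0;0 0 -12 0 0 0;0 0 -12 0 0 0;0 0 -12 0 0 0;0 0 -12 0 0 0;0 0 -12 0 0 0;0 0 -12 0 0 0;0 0 0 0 0 0';python3 d.py;python3 - <<'E'
from h import *
print(tool([.4585,-.0026,.047]))
E
```

```text
time: 14.15
eef_pos: [0.6403, -0.0727, 0.0631]
eef_rot: [-0.002, 0.705, 0.709, -0.001]
contact_force: [-0.0, 0.1, 0.7]
opening: 0.998
gripper_force: 0.0
time: 14.9
eef_pos: [0.6435, -0.0732, 0.0677]
eef_rot: [0.001, 0.705, 0.709, 0.001]
contact_force: [-2.0, 0.0, 5.2]
opening: 0.574
gripper_force: 51.8
time: 15.9
eef_pos: [0.6433, -0.0731, 0.151]
eef_rot: [0.001, 0.705, 0.709, 0.001]
contact_force: [0.2, 0.2, -1.5]
opening: 0.578
gripper_force: 52.1
left 1.0 0 0
low 1.0 0 0
right 1.0 0 0
[  71.6 -183.9  102.7]
```

```bash
python3 -m handwheel '18 -46 0 0 0 0;18 -46 0 0 0 0;18 -46 0 0 0 0;18 -46 0 0 0 0;0 0 0 0 0 0;0 0 30 0 0 0;0 0 30 0 0 0;0 0 25 0 0 0;0 0 0 0 0 0;0 0 0 0 0 0'; python3 d.py; python3 - <<'E'
from h import *
print(tool([.4585,-.0026,.045]))
S=cam("scene"); save(S[0],'p1.png',(170,150,330,310),3)
E
```

```text
time: 17.2
eef_pos: [0.4589, -0.0024, 0.065]
eef_rot: [0.0, 0.705, 0.709, 0.0]
contact_force: [-0.2, 0.2, 0.2]
opening: 0.573
gripper_force: 52.2
left 1.0 0 0
low 1.0 0 0
right 1.0 0 0
[-0.2 -0.8 20.5]
```

View pics/p1.png

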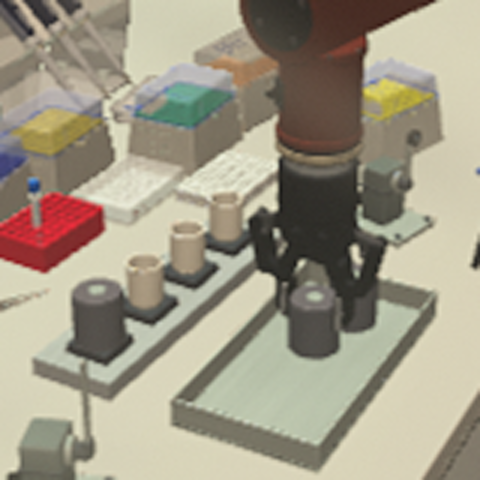

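Cover 1 hangs level in the jaws at (315,320), clear of cover 0. I lower and release it.

```bash
python3 -m handwheel '0 0 9 0 0 0;0 0 7 0 0 0;0 0 4 0 0 0;0 0 0 0 0 0;0 0 0 0 0 0'; python3 -m handwheel '0 0 0 0 0 0;0 0 0 0 0 0;0 0 0 0 0 0;0 0 0 0 0 0;0 0 -40 0 0 0;0 0 -50 0 0 0;0 0 -20 0 0 0;0 0 0 0 0 0' -1; python3 d.py;python3 - <<'E'
from h import *
print(tool([.6465,.0865,.15]))
E
```

```text
time: 17.92
eef_pos: [0.458, -0.0021, 0.0443]
eef_rot: [0.0, 0.705, 0.709, 0.0]
contact_force: [0.9, -0.3, -0.9]
opening: 0.575
gripper_force: 52.2
time: 18.92
eef_pos: [0.4594, -0.0023, 0.1562]
eef_rot: [0.002, 0.705, 0.709, 0.001]
contact_force: [0.2, 0.4, 0.4]
opening: 0.998
gripper_force: 0.0
left 1.0 0 0
low 1.0 0 0
right 1.0 0 0
[ 87.4 188.8   4.7]
```

```bash
python3 -m handwheel '22 47 0 0 0 0;22 47 0 0 0 0;22 47 0 0 0 0;21 47 0 0 0 0;0 0 0 0 0 0;0 0 45 0 0 0;0 0 30 0 0 0;0 0 13 0 0 0;0 0 0 0 0 0'; python3 -m handwheel '0 0 0 0 0 0;0 0 0 0 0 0;0 0 0 0 0 0;0 0 0 0 0 0;0 0 0 0 0 0;0 0 0 0 0 0' 1 50; python3 -m handwheel '0 0 -12 0 0 0;0 0 -12 0 0 0;0 0 -12 0 0 0;0 0 -12 0 0 0;0 0 -12 0 0 0;0 0 -12 0 0 0;0 0 -12 0 0 0;0 0 0 0 0 0';python3 d.py;python3 - <<'E'
from h import *
print(tool([.4585,.087,.045]))
E
```

```text
time: 20.1
eef_pos: [0.6439, 0.0859, 0.0648]
eef_rot: [-0.001, 0.705, 0.709, -0.001]
contact_force: [-0.0, -0.0, -0.3]
opening: 1.001
gripper_force: 0.0
time: 20.85
eef_pos: [0.6471, 0.0862, 0.0687]
eef_rot: [0.001, 0.705, 0.709, 0.001]
contact_force: [0.5, -0.2, 6.4]
opening: 0.573
gripper_force: 51.9
time: 21.85
eef_pos: [0.6463, 0.0862, 0.1519]
eef_rot: [0.001, 0.705, 0.709, 0.001]
contact_force: [0.3, -0.4, -1.1]
opening: 0.57
gripper_force: 52.0
left 1.0 0 0
low 1.0 0 0
right 1.0 0 0
[   2.1 -187.3  105.7]
```

```bash
python3 -m handwheel '1 -47 0 0 0 0;1 -47 0 0 0 0;0 -47 0 0 0 0;0 -46 0 0 0 0;0 0 0 0 0 0;0 0 30 0 0 0;0 0 30 0 0 0;0 0 25 0 0 0;0 0 0 0 0 0;0 0 0 0 0 0'; python3 d.py; python3 - <<'E'
from h import *
print(tool([.4585,.087,.046]))
E
```

```text
time: 23.15
eef_pos: [0.4594, 0.0869, 0.0661]
eef_rot: [0.0, 0.705, 0.709, 0.0]
contact_force: [0.9, -0.1, -0.3]
opening: 0.568
gripper_force: 52.2
left 1.0 0 0
low 1.0 0 0
right 1.0 0 0
[ 0.1 -1.3 20.5]
```

```bash
python3 -m handwheel '0 0 9 0 0 0;0 0 7 0 0 0;0 0 4 0 0 0;0 0 0 0 0 0;0 0 0 0 0 0'; python3 -m handwheel '0 0 0 0 0 0;0 0 0 0 0 0;0 0 0 0 0 0;0 0 0 0 0 0;0 0 -40 0 0 0;0 0 -50 0 0 0;0 0 -50 0 0 0;0 0 0 0 0 0' -1; python3 d.py;python3 - <<'E'
from h import *
print(tool([.467,-.348,.194]), bot.sense()["qpos"])
S=cam("scene"); save(S[0],'p2.png',(150,150,350,310),3)
E
```

```text
time: 23.82
eef_pos: [0.4585, 0.0869, 0.0454]
eef_rot: [0.0, 0.705, 0.709, 0.0]
contact_force: [0.2, 0.4, -1.0]
opening: 0.567
gripper_force: 52.2
time: 24.82
eef_pos: [0.4616, 0.087, 0.1903]
eef_rot: [0.003, 0.705, 0.709, 0.003]
contact_force: [1.0, -0.6, 0.4]
opening: 0.996
gripper_force: 0.0
left 1.0 0 0
low 1.0 0 0
right 1.0 0 0
[-435.     4.3   -6.5] [ 1.81784257e-02 -1.16177152e-01  1.98807957e+00  2.43239440e-05
  1.26461594e+00  1.16516021e-02]
```

View pics/p2.png

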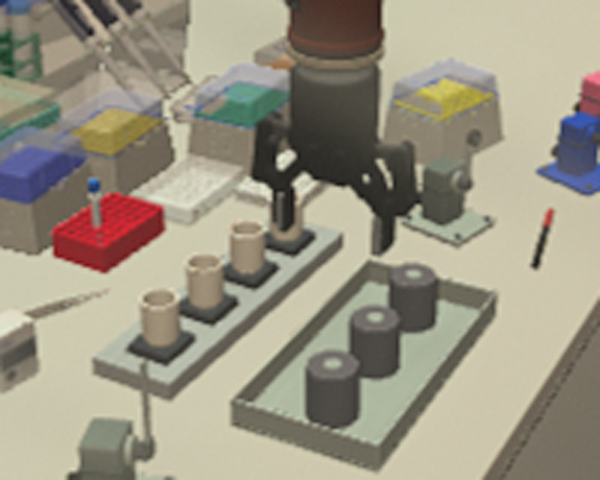

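All three covers stand side by side in the tray, at (413,295), (375,340) and (333,385), and the crucibles are all in place. Back to the roller switch.

```bash
python3 -m handwheel '0 0 -15 0 0 0;-54 1 0 0 0 0;-54 1 0 0 0 0;-54 1 0 0 0 0;-54 1 0 0 0 0;-54 0 0 0 0 0;-54 0 0 0 0 0;-54 0 0 0 0 0;-57 0 0 0 0 6.5;0 0 0 0 0 6.5' 1; python3 -m handwheel '0 0 0 0 0 0;0 0 0 0 0 0'; python3 - <<'E'
from h import *
print(tool([.467,-.348,.114]),tool([.4816,-.282,.114]))
E
```

```text
time: 26.18
eef_pos: [0.464, -0.3516, 0.1992]
eef_rot: [-0.001, 0.783, 0.622, -0.0]
contact_force: [-0.1, 0.6, -0.8]
opening: -0.002
gripper_force: 0.0
time: 26.42
eef_pos: [0.465, -0.3473, 0.1998]
eef_rot: [-0.001, 0.78, 0.626, -0.0]
contact_force: [0.5, -0.7, -0.5]
opening: 0.001
gripper_force: 0.0
[-0.3  2.2 85.8] [67.3  2.2 85.8]
```

```bash
python3 -m handwheel '0 2 46 0 0 0;0 0 40 0 0 0;0 0 0 0 0 0;15 0 0 0 0 0;14 0 0 0 0 0;14 0 0 0 0 0;14 0 0 0 0 0;10 0 0 0 0 0;0 0 0 0 0 0'; python3 - <<'E'
from h import *
print(tool([.4816,-.282,.114]))
E
```

```text
time: 27.55
eef_pos: [0.4821, -0.2827, 0.1148]
eef_rot: [0.0, 0.78, 0.625, 0.0]
contact_force: [-0.7, -2.3, 4.4]
opening: 0.002
gripper_force: 2.0
[ 0.5 -0.7  0.8]
```

```bash
python3 - <<'E'
from h import *
S=cam("scene"); save(S[0],'r4.png',(280,165,335,220),9); print(np.round(bot.sense()["contact_force"],1))
E
```

```text
[-0.6 -1.3  4.4]
```

View pics/r4.png

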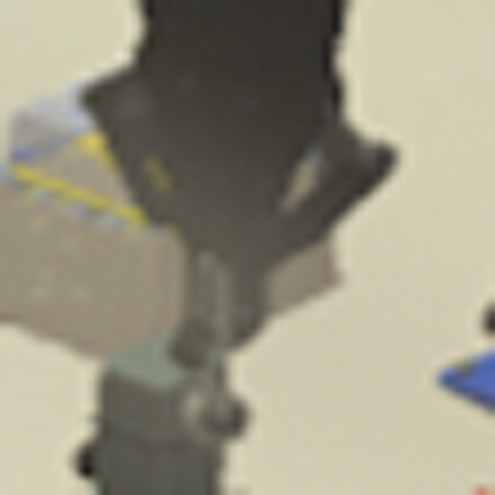

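The roller is at about (301,203), which gives around 0.75 rad, so the switch is tripped. I hold, then back off the way I came.

```bash
python3 -m handwheel '0 0 0 0 0 0;0 0 0 0 0 0;0 0 0 0 0 0;0 0 0 0 0 0;0 0 0 0 0 0;0 0 0 0 0 0;0 0 0 0 0 0;0 0 0 0 0 0'; python3 -m handwheel '-20 0 0 0 0 0;-20 0 0 0 0 0;-27 0 0 0 0 0;0 0 -50 0 0 0;0 0 -50 0 0 0;0 0 0 0 0 0;0 0 0 0 0 0'; cat > roll.py <<'E'
from h import *
S=cam("scene"); a=cv2.resize(cv2.imread('pics/scene0.png'),(560,420))[:,:,::-1]
for n,(u,v) in dict(roller=(308,197),rod=(199,283)).items():
    t=a[v-6:v+7,u-6:u+7].copy(); w=S[0][v-14:v+15,u-14:u+15].copy(); _,m,_,l=cv2.minMaxLoc(cv2.matchTemplate(w,t,cv2.TM_CCOEFF_NORMED)); print(n,round(m,2),l[0]-8,l[1]-8)
E
python3 roll.py; python3 d.py; python3 - <<'E'
from h import *
y=np.array([np.cos(np.radians(109.3)),np.sin(np.radians(109.3))]);r=np.array([.530,.274])
print(y,r-.055*y,r+.021*y,tool([*(r-.06*y),.214]))
E
```

```text
time: 28.6
eef_pos: [0.4821, -0.2835, 0.1147]
eef_rot: [0.0, 0.781, 0.625, 0.0]
contact_force: [0.1, -1.2, 5.8]
opening: -0.0
gripper_force: 2.2
time: 29.48
eef_pos: [0.4664, -0.3488, 0.2132]
eef_rot: [-0.001, 0.781, 0.625, -0.0]
contact_force: [-0.1, 0.2, -0.6]
opening: -0.005
gripper_force: 0.0
roller 0.99 0 0
rod 1.0 0 0
left 1.0 0 0
low 1.0 0 0
right 1.0 0 0
[-0.33051439  0.94380095] [0.54817829 0.22209095] [0.5230592  0.29381982] [570.  -42.1  -0.6]
```

The roller is upright again, the rod untouched and the tray unmoved. Now over to the rod switch.

```bash
python3 -m handwheel '57 -4 0 0 0 0;57 -4 0 0 0 0;57 -4 0 0 0 0;57 -4 0 0 0 0;57 -4 0 0 0 0;57 -4 0 0 0 0;57 -4 0 0 0 0;57 -4 0 0 0 0;57 -5 0 0 0 0;57 -5 0 0 0 0'; python3 -m handwheel '0 0 0 0 0 -10.6;0 0 0 0 0 -10.6;0 0 0 0 0 -10.6;0 0 0 0 0 0;0 0 0 0 0 0'; python3 - <<'E'
from h import *
y=np.array([np.cos(np.radians(109.3)),np.sin(np.radians(109.3))]);r=np.array([.530,.274])
print(tool([*(r-.06*y),.114]),tool([*(r+.017*y),.114]))
E
```

```text
time: 30.82
eef_pos: [0.5499, 0.2185, 0.2123]
eef_rot: [-0.001, 0.781, 0.625, -0.001]
contact_force: [1.3, -0.6, 0.4]
opening: -0.001
gripper_force: 0.0
time: 31.45
eef_pos: [0.5503, 0.2167, 0.2132]
eef_rot: [-0.001, 0.581, 0.814, -0.001]
contact_force: [0.5, -0.3, -0.2]
opening: -0.0
gripper_force: 0.0
[ 0.7 -0.1 99.2] [77.7 -0.5 99.2]
```

```bash
python3 roll.py; python3 -m handwheel '0 0 50 0 0 0;0 0 49 0 0 0;0 0 0 0 0 0;20 0 0 0 0 0;16 0 0 0 0 0;14 0 0 0 0 0;14 0 0 0 0 0;13 0 0 0 0 0;0 0 0 0 0 0;0 0 0 0 0 0'; python3 - <<'E'
from h import *
y=np.array([np.cos(np.radians(109.3)),np.sin(np.radians(109.3))]);r=np.array([.530,.274])
S=cam("scene"); save(S[0],'rod1.png',(160,240,230,325),7); print(tool([*(r+.017*y),.114]))
for th in(0,.5,.7,.85): print(th,7*(proj(S,[*(r+.088*np.sin(th)*y),.062+.088*np.cos(th)])-[160,240]))
E
```

```text
roller 0.99 0 0
rod 1.0 0 0
time: 32.75
eef_pos: [0.5257, 0.2898, 0.1158]
eef_rot: [0.0, 0.579, 0.815, 0.0]
contact_force: [0.1, -1.5, 3.5]
opening: 0.002
gripper_force: 1.7
[ 0.9 -1.2  1.7]
0 [266.  212.1]
0.5 [235.9 310.8]
0.7 [226.1 361.9]
0.85 [220.5 401.8]
```

View pics/rod1.png

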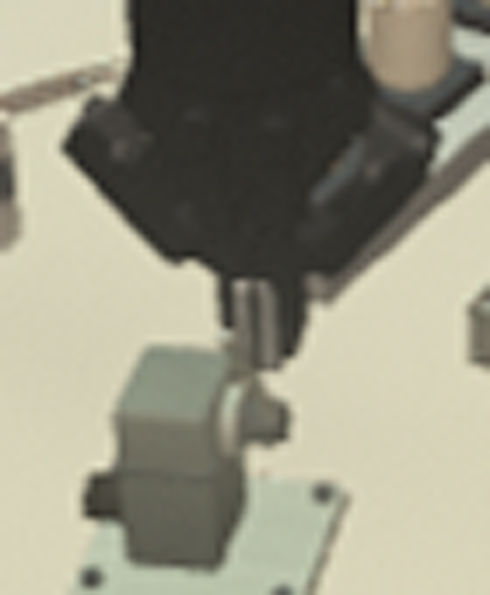

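The rod leans out from behind the fingertip, with its tip near (235,345), about 0.6 rad, which agrees with the 3.8 N reading. I push 4 mm more and hold.

```bash
python3 -m handwheel '4 0 0 0 0 0;0 0 0 0 0 0;0 0 0 0 0 0;0 0 0 0 0 0;0 0 0 0 0 0;0 0 0 0 0 0;0 0 0 0 0 0;0 0 0 0 0 0;0 0 0 0 0 0;0 0 0 0 0 0'; python3 - <<'E'
from h import *
f=[bot.sense()["contact_force"]]
for i in range(4): cam("scene"); f.append(bot.sense()["contact_force"])
f=np.mean(f,0);print(f.round(2),np.linalg.norm(f).round(2))
E
```

```text
time: 34.05
eef_pos: [0.5241, 0.2934, 0.1153]
eef_rot: [-0.0, 0.58, 0.815, -0.0]
contact_force: [1.6, -5.5, 0.2]
opening: 0.001
gripper_force: 1.9
[ 1.3  -4.21 -0.09] 4.41
```

```bash
python3 -m handwheel '3 0 0 0 0 0;0 0 0 0 0 0;0 0 0 0 0 0;0 0 0 0 0 0;0 0 0 0 0 0;0 0 0 0 0 0;0 0 0 0 0 0;0 0 0 0 0 0;0 0 0 0 0 0;0 0 0 0 0 0'; python3 -m handwheel '-20 0 0 0 0 0;-20 0 0 0 0 0;-30 0 0 0 0 0;-15 0 0 0 0 0;0 0 -50 0 0 0;0 0 -50 0 0 0;0 0 -30 0 0 0;0 0 0 0 0 0;0 0 0 0 0 0;0 0 0 0 0 0'; python3 roll.py; python3 d.py; python3 - <<'E'
from h import *
S=cam("scene"); save(S[0],'end.png',(150,150,350,310),4)
E
```

```text
time: 35.5
eef_pos: [0.5232, 0.2963, 0.1154]
eef_rot: [0.0, 0.579, 0.815, 0.0]
contact_force: [-0.0, -4.0, 1.6]
opening: -0.0
gripper_force: 1.9
time: 36.75
eef_pos: [0.5501, 0.2156, 0.243]
eef_rot: [-0.001, 0.58, 0.815, -0.001]
contact_force: [-1.0, -1.3, -0.4]
opening: 0.003
gripper_force: 0.0
roller 0.99 0 0
rod 0.99 0 0
left 1.0 0 0
low 1.0 0 0
right 1.0 0 0
```

View pics/end.png

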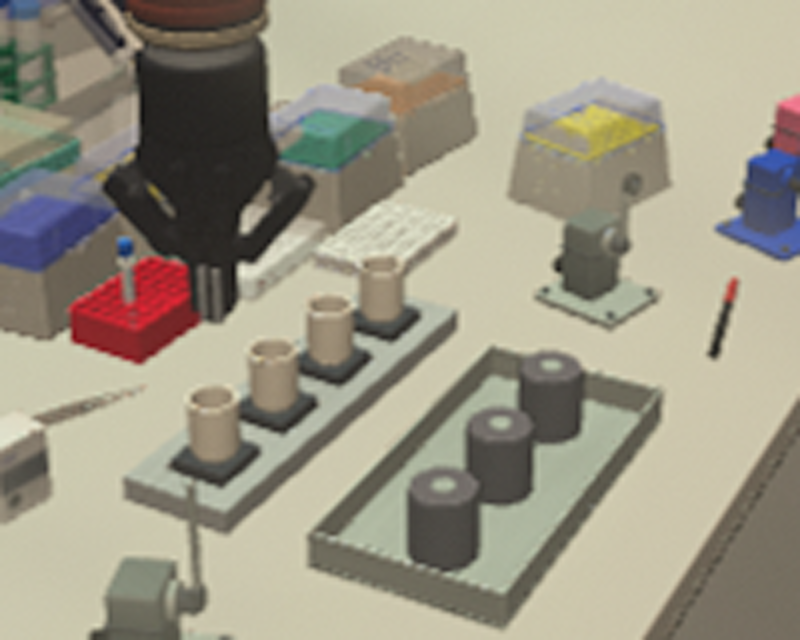

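The three covers stand in the tray at (550,395), (500,455) and (443,515). All four crucibles are in place, both arms are upright, the bystanders are untouched and the gripper is clear.

```bash
python3 -c "
from plant import bot
print(bot.finish_job())"
```

```text
the job is handed in; nothing more can be done
None
```

The job is handed in at about 37 s and no verdict came back: I tripped and released the roller switch, stood the three covers present side by side in the tray, tripped the roller again, then the rod; the last picture showed both arms upright and the crucibles in place, and each trip angle is estimated from pictures, force and geometry (about 0.75 rad).

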